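# Close the dust extractor and lock its filter cover with the quarter-turn stud

### The job

Swing the open filter cover of the small dust extractor down onto its seal, then lock it: line the winged stud up with its slot, push it in just until you feel it reach the bottom, turn it a quarter turn clockwise and let it spring back into its catch. Feel for the bottom and never force the stud, leave the cover shut with the stud locked, and do not disturb the pottery beside it.

Things in the scene. Friction and masses are not known exactly. Their poses are not given: they have to be found in the camera images.
- extractor: A bench-top dust extractor: a grey open-topped box 200 x 240 x 100 mm (x, y, z), fixed to the counter. Origin under its centre; its louvred -x side faces the robot; z up. A black foam seal strip inside the front wall holds the unlocked cover up to 6.5 mm proud at the front. A hose spigot sticks out 22 mm on the +y side.
- stud_seat (a point): Middle of the steel receptacle inside the box (60 mm in front of the box's centre), at the mean height of its slotted top plate. The slot is 9 mm wide and runs along the box's x axis; frame as the box's. The receptacle's true height is set by hand, anywhere within 7.5 mm above or below this point, and is not measured.
- cover (a joint): Angle (rad) of the white cover, a plate 190 x 244 x 8 mm hinged at the box's far (+x) edge: 0 = shut flush, grows as the near edge rises. Starts at 0.35 to 0.75 and stays where left (stiff hinge: 1 to 5 N at the near edge move it). Resting on the seal it reads 0.01 to 0.04; about 5 N at the near edge shut it fully, and only the locked stud keeps it at 0.
- cover_hinge (a point): A point on the cover's hinge line, mid-width, level with the cover's underside (90 mm behind the box's centre, 100 mm above the counter). The frame tilts with the cover: x from the near edge to the hinge, y along the hinge, z out of the cover's upper face.
- cover_push (a point): A bare spot on the cover's upper face where it may be pushed down: 160 mm from the hinge line, 31 mm from the near edge, 98 mm to the +y side of the stud. Frame as that of cover_hinge.
- stud_wings (a point): Centre of the stud's black wings, a bar 34 mm long (x), 9 mm thick (y), 30 mm high (z, out of the cover), to be gripped across the thickness. A round steel skirt (diameter 25 mm, 12 mm high) begins 15 mm below the point. The point is 56 mm above the cover's upper face with the stud out (29 to 45 mm with it at the bottom), on an axis 150 mm from the hinge line, mid-width.
- stud (a joint): Turn of the stud (rad), positive clockwise seen from above; -0.35 to 1.62. At 0 wings and cross-bar lie along the box's x axis, in line with the slot (the bar enters within about 0.12 of that). Starts within 0.25 of 0 and turns easily (0.03 N m), but keeps its angle if pinched askew. Locked at 1.57 (wings along the box's y), where the catch holds it within about 0.15.
- plunger (a joint): How far the stud is pushed into the cover (m), 0 = out. A spring returns it: 4 N at 0, rising evenly to 9 N at 0.028. With the cover shut the bar clears the plate and can turn from 0.010 to 0.025 on (by the receptacle's height); 1.5 mm deeper it meets a stiff stop (20 N/mm), a sharp rise in force. Let go after the turn it springs back 2 mm and stays 0.008 to 0.023 in; unlocked it comes right out.
- cross_bar: The steel cross-bar at the stud's foot, under the cover: 22 mm long (x, parallel to the wings), 5 mm wide (y), 4 mm high (z). Origin at its centre, 76 mm below stud_wings. It passes the slot, turns below the plate and springs up into a catch groove across the slot. More than 20 N between it and the receptacle would damage the fastener.
- cup_left: An unglazed egg cup, 56 x 56 x 58 mm, loose on the counter on the +y side of the extractor. Origin under its centre.
- bowl_right: A low unglazed bowl with a stepped rim, 73 x 76 x 33 mm, loose on the -y side of the extractor. Origin under its centre.
- cup_right: A small unglazed straight cup, 59 x 61 x 51 mm, loose on the -y side, behind the low bowl. Origin under its centre.

How it is judged (in metres and radians):
On the way, in this order (a step that is already met when the one before it is completed fails the run):
1. the cover is swung down onto its seal (value of joint cover below 0.06 rad), for 0.2 s.
2. the stud is pushed in through the slot, cover held shut (value of joint plunger above 0.0075 m and value of joint cover below 0.02 rad), for 0.1 s.
At the end, for the whole second after the job is handed in: The cover is shut (under 0.008 rad, about 1.5 mm at the front), the stud turned more than 1.4 rad clockwise and still more than 6.5 mm in, held there by the catch and at rest (value of joint cover below 0.008 rad and value of joint stud above 1.4 rad and value of joint plunger above 0.0065 m and velocity of joint stud below 0.05 rad/s); the robot touches nothing.
It fails at once if the stud is forced: more than 20 N between the stud and the receptacle or its stop (contact force between cross_bar and extractor above 20 N).
It fails at once if a piece of pottery beside the extractor is moved more than 30 mm or tipped (distance of any of cup_left, bowl_right, cup_right from where it was at the start of the episode above 0.03 m or angle between any of cup_left, bowl_right, cup_right's own z axis and vertical above 0.5 rad).
It also fails if it takes over 54 s, if anything falls off the work surface, if the arm or the gripper's body presses on something with over 40 N, if the wrist force passes 120 N, or if a joint passes its speed limit or range.

### The arm

A 7-joint arm with a two-finger parallel gripper is mounted at the origin on a cart in front of the work surface, level with it; the furniture and walls round the work are solid. World frame = base frame: x ahead of the robot, y to its left, z up, the work surface at z = 0. Lengths are in mm, angles in degrees, forces in N, time in s.
With the tool pointing down it reaches from about 350 to 900 mm from the base axis. Payload 19.9 kg.
Tool frame: the origin (TCP) lies midway between the tips of the shut fingers; the grasp point (between the pads) lies 19 mm behind it; z points along the fingers, y is the line along which they close (so a half turn about z gives the same grasp; the last joint's range is limited). The gripper opens to 85 mm and grips with 20 to 120 N. Pads are 22 mm wide; open, the fingers measure 114 mm over their backs; the gripper's body (76 mm by 85 mm) begins 54 mm behind the grasp point. The pads swing forward as they close: fully open they stand 13 mm farther back than shut.
Start: joints at [-67.237, 23.915, -0.59, 92.452, 0.269, 63.638, -3.037], TCP at [265.521, 565.774, 231.26] pointing down, gripper open.
Joint ranges: [-161.28, 161.28], [-22.2, 115.67], [-73.04, 71.86], [3.21, 147.25], [-68.34, 248.33], [10.77, 114.83], [-161.83, 161.83]. Speed limits (degrees/s): [108.29, 108.29, 136.94, 136.94, 172.46, 172.46, 172.46].

### API

Orientations are given as [roll, pitch, yaw] about the fixed x, y, z axes, in that order (R = Rz(yaw) Ry(pitch) Rx(roll)).
In Python, from bench import env gives the robot as it stands.
- The arm moves only by the tool send_rows, never from a script. Its argument "commands" is a list of rows, each a list of 7 numbers: the shift along the tool's x, y, z each as a share of 50 cm, from -1 to 1, then the turn, a rotation vector about the tool's x, y, z each as a share of 2 pi rad, from -1 to 1, then the closure, from 0 (fully open) to 1 (shut). In form: [[tx, ty, tz, rx, ry, rz, hand], ...]. A call has exactly 10 rows; each row is the pose to reach, as a shift and turn from the pose commanded when the call began, along the tool's axes at that moment, turning the shorter way round; what a row does not reach only later rows make up. A row lasts 1/12 s, in which the tool goes at most 41.7 mm and 7.16 degrees, less where a joint would pass 70% of its speed; a pose out of reach is approached as far as the arm can. A call with a number of a shift or a turn outside -1 to 1 is refused whole. A call with a gripper value outside its range is refused whole. The fingers move at their own pace and stop on an object; "grip_force" is the grip in N (left out, the last holds). Time passes only in rows, so rows that repeat a pose let the fingers close, or fill a call up. It gives the time, the measured TCP pose, the force, the opening and the grip force at its end, in the units of the state.
- env.read_state(): the state, without advancing time (a new reading comes with each control period).
- env.capture(name): name is "scene" or "top" or "wrist"; returns a dict with "img" (384x512x3 uint8, red, green, blue), "camera_matrix" (3x3 intrinsics, pixels), "world_from_camera" (4x4, takes a point from camera to world coordinates); the wrist camera has in their place "hand_eye" (4x4, takes a point from camera to tool coordinates, whose origin is the TCP and whose axes are the flange's). Camera axes: x right, y down, z forward; pixel columns grow to the right and rows downward; lengths in mm; the calibration is good to about 2 mm. The wrist camera is an equidistant fisheye: a pixel r from the principal point sees the ray r / f radians off the axis. A picture is of the moment at which its call begins: read the wrist's pose just before it. There is no depth.
- env.close_job(): hands the job in; it is judged then, once.
Trained networks look in a picture, given as the dict that the camera call returned (one of the last four; its "shot" number tells which), for a name from the list of things; names that differ only in an ending like _2 or _b are one class to them, and where a whole thing is asked for, a point or a joint stands for the part that bears it (a point fixed in the world has none). Each returns a list of dicts, best first, with "confidence" (0 to 1); they miss things now and then, are a little off and sometimes report something else, mostly with a low value. They report only what shows in the picture. A call takes as long as a camera call.
- env.spot_in(picture, thing): "pixel" ([column, row] in pixels, amid what is visible of it).
- env.cut_out(picture, thing): "region" (384x512 bool, what is visible of it) and "pixel" ([column, row] in pixels, amid what is visible of it).
The state is a dict: "time_s": time; "q": joint angles; "qvel": joint speeds; "effort": joint torques, N m; "tool_pos": TCP position; "eef_rot": TCP orientation; "wrist_force": force on the tool from outside, world axes, zero at the start; "moment": the same for the moment, N m; "gripper_width": finger opening in mm; "grip_force": force on a finger pad.
Only numpy, scipy, OpenCV 4.12 (cv2) and the standard library are available. Lean on these libraries where they do the work, as an engineer would, in place of code of your own. Each camera call takes 0.05 s, during which the arm holds its last target. There are 200 camera calls.

## Working session

There is one attempt and no reset: what is moved stays moved. The work goes in short steps, Python scripts to look and compute and a tool call to move; the robot and the scene stay as the last step left them, time stands still between calls to the robot, and variables do not carry over. Pictures are saved under pics/ and viewed, at most 10 in all, crops included, and the job is handed in when it is done.

Besides the shell and the picture viewer there is one more tool, called after ">>>" as a command line: name --pt "numbers of a row" for each row, then --argument value for the rest. send_rows: Moves the arm, as the interface text tells. Its arguments: {"type":"object","properties":{"commands":{"type":"array"},"grip_force":{"type":"number"}},"required":["commands"]}

```bash
mkdir -p pics; ls; cat > h.py <<'E'
import numpy as np, cv2
from bench import env
from scipy.spatial.transform import Rotation as R
def proj(p,c):
    T=np.linalg.inv(np.array(c['world_from_camera'])); q=T[:3,:3]@np.asarray(p,float)+T[:3,3]
    u=np.array(c['camera_matrix'])@q; return u[:2]/u[2]
def ray(px,c):
    T=np.array(c['world_from_camera']); d=T[:3,:3]@np.linalg.inv(np.array(c['camera_matrix']))@np.array([px[0],px[1],1.])
    return T[:3,3],d/np.linalg.norm(d)
def atz(px,c,z):
    o,d=ray(px,c); return o+d*(z-o[2])/d[2]
E
python3 - <<'E'
from h import *
import pickle
D={}
for n in('scene','top'):
    c=env.capture(n); D[n]=c
    cv2.imwrite(f'pics/{n}0.png',c['img'][:,:,::-1])
    for t in('extractor','stud_wings','stud_seat','cover','cover_push','cover_hinge','cup_left','bowl_right','cup_right'):
        try:
            r=env.spot_in(c,t); print(n,t,[(np.round(x['pixel']).tolist(),round(x['confidence'],2)) for x in r[:2]])
        except Exception as e: print(n,t,e)
pickle.dump(D,open('d0.pkl','wb'))
for n in D: print(n,np.round(D[n]['world_from_camera'],3).tolist(),np.round(D[n]['camera_matrix'],1).tolist())
s=env.read_state(); print(s['time_s'],s['tool_pos'],s['eef_rot'],s['gripper_width'])
E
```

```text
pics
scene extractor [([255.0, 242.0], 0.97)]
scene stud_wings [([252.0, 181.0], 0.57)]
scene stud_seat [([257.0, 242.0], 0.96)]
scene cover [([262.0, 211.0], 0.93)]
scene cover_push [([261.0, 210.0], 0.7)]
scene cover_hinge [([263.0, 211.0], 0.43)]
scene cup_left [([191.0, 211.0], 0.7), ([309.0, 318.0], 0.26)]
scene bowl_right [([308.0, 317.0], 0.9), ([253.0, 238.0], 0.55)]
scene cup_right [([348.0, 287.0], 0.8)]
top extractor [([282.0, 203.0], 0.74)]
top stud_wings [([289.0, 211.0], 0.72)]
top stud_seat [([283.0, 207.0], 0.76)]
top cover [([281.0, 202.0], 0.66)]
top cover_push [([283.0, 199.0], 0.76)]
top cover_hinge [([283.0, 203.0], 0.7)]
top cup_left [([203.0, 221.0], 0.89)]
top bowl_right [([360.0, 220.0], 0.64)]
top cup_right [([356.0, 174.0], 0.67)]
scene [[0.784, -0.309, 0.539, 59.172], [-0.621, -0.414, 0.665, -601.211], [0.017, -0.856, -0.517, 632.787], [0.0, 0.0, 0.0, 1.0]] [[414.8, 0.0, 257.8], [0.0, 414.8, 194.2], [0.0, 0.0, 1.0]]
top [[0.015, -0.995, 0.098, 467.852], [-1.0, -0.016, -0.008, 38.53], [0.01, -0.098, -0.995, 992.525], [0.0, 0.0, 0.0, 1.0]] [[366.4, 0.0, 259.2], [0.0, 366.4, 190.1], [0.0, 0.0, 1.0]]
1.0 [265.52805452 565.79489069 231.26659929] [-1.79998258e+02 -4.67427266e-05  1.54854588e+02] 85.38312304655851
```

```bash
python3 - <<'E'
from h import *
a=cv2.imread('pics/scene0.png')[110:370,130:400]; b=cv2.imread('pics/top0.png')[110:310,160:400]
cv2.imwrite('pics/a.png',cv2.resize(a,None,fx=2.3,fy=2.3)); cv2.imwrite('pics/b.png',cv2.resize(b,None,fx=3,fy=3))
E
```

```text
(no output)
```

View pics/a.png

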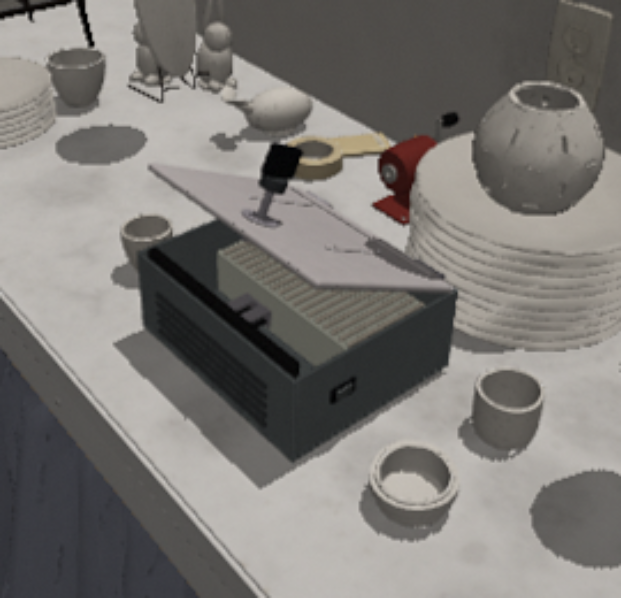

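View pics/b.png

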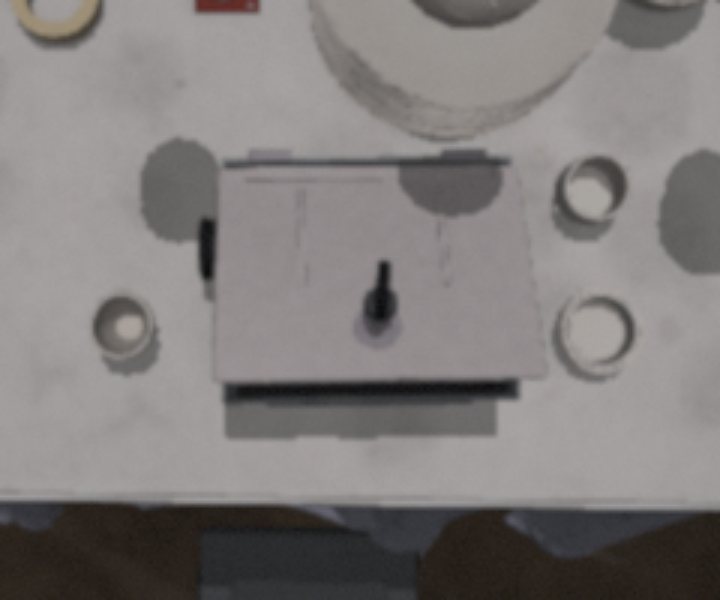

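The scene shows the cover about 0.45 rad open with the wings at about (252,182); the top view shows the box nearly square to the world, front edge from (235,243) to (333,243). Next I fit the box pose and cover angle.

```bash
cat >> h.py <<'E'
def box(p,x): # box coords -> world
    c,s=np.cos(x[2]),np.sin(x[2]); p=np.asarray(p,float); return np.array([x[0]+c*p[0]-s*p[1],x[1]+s*p[0]+c*p[1],p[2]])
def cov(p,a): # hinge frame -> box coords
    c,s=np.cos(a),np.sin(a); return np.array([90+c*p[0]+s*p[2],p[1],100-s*p[0]+c*p[2]])
E
python3 - <<'E'
from h import *
import pickle
from scipy.optimize import least_squares
D=pickle.load(open('d0.pkl','rb'))
t=lambda u,v:(160+u/3,110+v/3); s=lambda u,v:(130+u/2.3,110+v/2.3)
B=[('top',t(225,400),(-100,120,100)),('top',t(519,398),(-100,-120,100)),('top',t(510,160),(100,-120,100)),('top',t(224,164),(100,120,100)),
('scene',s(295,458),(-100,-120,0)),('scene',s(297,377),(-100,-120,100)),('scene',s(140,250),(-100,120,100)),('scene',s(455,292),(100,-120,100)),('scene',s(146,327),(-100,120,0))]
C=[('top',t(215,381),(-191,122,4)),('top',t(547,377),(-191,-122,4)),('scene',s(150,165),(-191,122,6)),('scene',s(322,288),(-191,-122,4)),('scene',s(281,167),(-150,0,64))]
def f(x):
    r=[proj(box(p,x),D[n])-u for n,u,p in B]+[proj(box(cov(p,x[3]),x),D[n])-u for n,u,p in C]
    return np.ravel(r)
r=least_squares(f,[480,0,0,.45],loss='soft_l1'); x=r.x
print(x,np.round(f(x).reshape(-1,2),1).tolist())
print('wings',box(cov((-150,0,64),x[3]),x),'push',box(cov((-160,98,8),x[3]),x),'shut wings',box(cov((-150,0,64),0),x))
for n in('cup_left','bowl_right','cup_right'): print(n,atz(env.spot_in(env.capture('top'),n)[0]['pixel'],D['top'],25))
# wing bar angle from top mask
c=env.capture('top'); m=env.cut_out(c,'stud_wings')[0]['region']; print(m.sum(),np.argwhere(m).mean(0))
for q in((17,15),(-17,15),(17,-15),(-17,-15)): print(proj(box(cov((-150+q[0],0,64+q[1]),x[3]),x),D['top']))
pickle.dump(x,open('x.pkl','wb'))
E
```

```text
[ 5.28211672e+02 -2.71639088e+01  2.66978381e-02  4.47906731e-01] [[-1.1, 0.4], [0.2, -0.1], [0.7, -2.4], [-1.1, -2.8], [-0.2, 5.1], [-0.2, 2.5], [-0.6, 0.6], [2.7, -0.8], [-0.4, 1.9], [-1.0, -0.4], [-0.2, -0.3], [-0.1, 0.3], [-1.0, 0.7], [0.9, -1.4]]
wings [510.73166043 -27.6306982  222.6487159 ] push [474.86141824  69.44635261 176.50359773] shut wings [468.23305413 -28.76558876 164.        ]
cup_left [489.35329053 183.86585416  25.        ]
bowl_right [ 488.63584504 -239.07256059   25.        ]
cup_right [ 611.58314832 -229.81417573   25.        ]
130 [208.2 286.7]
[287.44958395 195.70853687]
[288.35344743 210.04625501]
[286.48138152 202.73228578]
[287.33327594 216.7558079 ]
```

```bash
cat >> h.py <<'E'
def row(p,yaw,s=None):
    s=s or env.read_state(); R0=R.from_euler('xyz',s['eef_rot'],degrees=True)
    d=R0.inv().apply(np.array(p)-s['tool_pos'])/500
    w=(R0.inv()*R.from_euler('xyz',[180,0,yaw],degrees=True)).as_rotvec()/(2*np.pi)
    return np.round(np.r_[d,w],4).tolist()
E
python3 -c "
from h import *
print(row([472,69,215],181.5)); print(env.read_state()['time_s'])"
```

```text
[-0.7959, -0.724, 0.0326, -0.0, 0.0, -0.074]
1.4
```

>>> send_rows --pt "-0.796 -0.724 0.0 0 0 -0.074 1" --pt "-0.796 -0.724 0.0 0 0 -0.074 1" --pt "-0.796 -0.724 0.0 0 0 -0.074 1" --pt "-0.796 -0.724 0.0 0 0 -0.074 1" --pt "-0.796 -0.724 0.0 0 0 -0.074 1" --pt "-0.796 -0.724 0.0 0 0 -0.074 1" --pt "-0.796 -0.724 0.0 0 0 -0.074 1" --pt "-0.796 -0.724 0.0 0 0 -0.074 1" --pt "-0.796 -0.724 0.0 0 0 -0.074 1" --pt "-0.796 -0.724 0.0 0 0 -0.074 1" --grip_force 30

```text
time_s: 2.23
tool_pos: [425.1, 180.8, 231.6]
eef_rot: [180.0, 0.0, -178.5]
wrist_force: [1.4, -0.3, -0.3]
gripper_width: 0.1
grip_force: 0.0
```

```bash
python3 -c "
from h import *
s=env.read_state();print(s['tool_pos'],s['eef_rot'],s['gripper_width'],row([472,69,215],181.5),s['q'])"
```

```text
[425.12621347 180.78642906 231.64401396] [ 1.79975581e+02  3.70680679e-02 -1.78494645e+02] 0.1148910450993149 [-0.0878, -0.226, 0.0332, 0.0001, 0.0001, 0.0] [-34.1524315    6.93622882   7.89214217 114.99665223  -1.12703463
  58.09325991  65.78303858]
```

>>> send_rows --pt "-0.088 -0.226 0.03 0 0 0 1" --pt "-0.088 -0.226 0.03 0 0 0 1" --pt "-0.088 -0.226 0.03 0 0 0 1" --pt "-0.088 -0.226 0.03 0 0 0 1" --pt "-0.088 -0.226 0.04 0 0 0 1" --pt "-0.088 -0.226 0.05 0 0 0 1" --pt "-0.088 -0.226 0.06 0 0 0 1" --pt "-0.088 -0.226 0.07 0 0 0 1" --pt "-0.088 -0.226 0.075 0 0 0 1" --pt "-0.088 -0.226 0.08 0 0 0 1"

```text
time_s: 3.07
tool_pos: [471.4, 71.5, 190.9]
eef_rot: [-180.0, -0.0, -178.4]
wrist_force: [-0.4, 0.3, 0.2]
gripper_width: -0.1
grip_force: 0.0
```

```bash
python3 -c "
from h import *
s=env.read_state();print(s['tool_pos'],s['eef_rot'],s['wrist_force'])
c=env.capture('wrist');cv2.imwrite('pics/w1.png',c['img'][:,:,::-1]);print(np.round(c['hand_eye'],3).tolist(),c['camera_matrix'])"
```

```text
[471.4450893   71.48326124 190.86854329] [-1.79992297e+02 -2.42522863e-02 -1.78440434e+02] [-0.43631139  0.2942454   0.22129136]
[[0.0, -0.956, -0.293, 73.881], [1.0, 0.0, 0.001, -1.071], [-0.001, -0.293, 0.956, -141.851], [0.0, 0.0, 0.0, 1.0]] [[297.31863964   0.         256.12337136]
 [  0.         297.31863964 189.92808609]
 [  0.           0.           1.        ]]
```

View pics/w1.png

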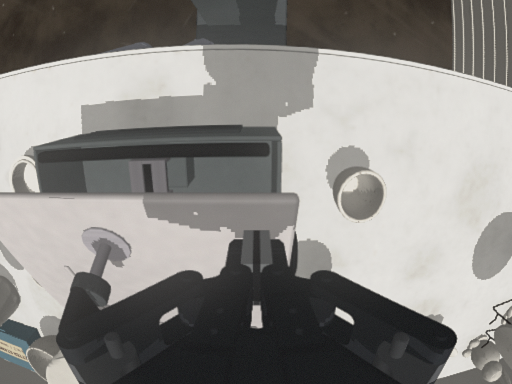

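>>> send_rows --pt "0.0 0 0.014 0 0 0 1" --pt "0.004 0 0.028 0 0 0 1" --pt "0.008 0 0.042 0 0 0 1" --pt "0.012 0 0.056 0 0 0 1" --pt "0.015 0 0.07 0 0 0 1" --pt "0.018 0 0.084 0 0 0 1" --pt "0.021 0 0.098 0 0 0 1" --pt "0.024 0 0.11 0 0 0 1" --pt "0.027 0 0.122 0 0 0 1" --pt "0.029 0 0.132 0 0 0 1"

```text
time_s: 3.95
tool_pos: [457.0, 70.5, 124.6]
eef_rot: [-180.0, -0.0, -178.5]
wrist_force: [-0.4, 0.0, -0.5]
gripper_width: -0.0
grip_force: 0.2
```

>>> send_rows --pt "0 0 0.006 0 0 0 1" --pt "0 0 0.012 0 0 0 1" --pt "0 0 0.016 0 0 0 1" --pt "0 0 0.02 0 0 0 1" --pt "0 0 0.022 0 0 0 1" --pt "0 0 0.024 0 0 0 1" --pt "0 0 0.026 0 0 0 1" --pt "0 0 0.027 0 0 0 1" --pt "0 0 0.028 0 0 0 1" --pt "0 0 0.028 0 0 0 1"

```text
time_s: 4.78
tool_pos: [457.2, 70.5, 111.3]
eef_rot: [-180.0, -0.0, -178.5]
wrist_force: [-1.1, 0.4, 1.9]
gripper_width: 0.2
grip_force: 0.7
```

>>> send_rows --pt "0 0 0.001 0 0 0 1" --pt "0 0 0.002 0 0 0 1" --pt "0 0 0.003 0 0 0 1" --pt "0 0 0.004 0 0 0 1" --pt "0 0 0.005 0 0 0 1" --pt "0 0 0.006 0 0 0 1" --pt "0 0 0.0065 0 0 0 1" --pt "0 0 0.007 0 0 0 1" --pt "0 0 0.007 0 0 0 1" --pt "0 0 0.007 0 0 0 1"

```text
time_s: 5.62
tool_pos: [457.1, 70.6, 107.9]
eef_rot: [180.0, -0.0, -178.5]
wrist_force: [-4.8, 0.5, 9.4]
gripper_width: 0.0
grip_force: 4.7
```

```bash
python3 -c "
from h import *
import pickle
s=env.read_state();print(s['tool_pos'],s['wrist_force'])
D={'s':s}
for n in('scene','top'):
  c=env.capture(n);D[n]=c
pickle.dump(D,open('d1.pkl','wb'))
a=cv2.resize(D['top']['img'][140:260,215:360,::-1],None,fx=4,fy=4);b=cv2.resize(D['scene']['img'][150:330,170:350,::-1],None,fx=3,fy=3)
cv2.imwrite('pics/t1.png',a);cv2.imwrite('pics/s1.png',b)"
```

```text
[457.07212929  70.59050289 107.92992288] [-4.79293396  0.52518727  9.44187469]
```

View pics/s1.png

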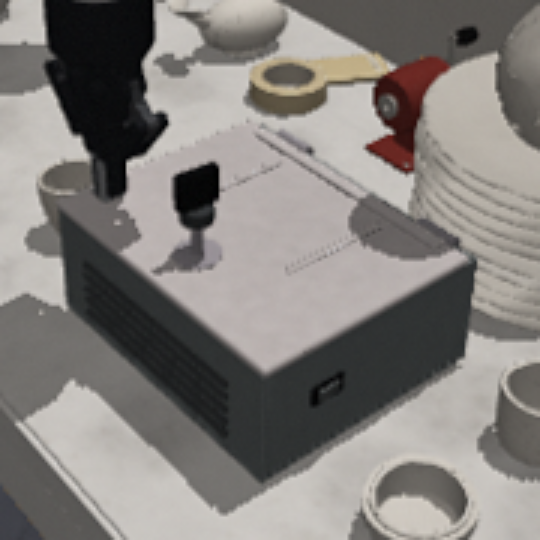

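>>> send_rows --pt "0 0 -0.08 0 0 0 1" --pt "0 0 -0.16 0 0 0 1" --pt "0 0 -0.24 0 0 0 1" --pt "-0.012 -0.1 -0.24 0 0 0 0.5" --pt "-0.022 -0.198 -0.24 0 0 0 0.0" --pt "-0.022 -0.198 -0.24 0 0 0 0.0" --pt "-0.022 -0.198 -0.24 0 0 0 0.0" --pt "-0.022 -0.198 -0.24 0 0 0 0.0" --pt "-0.022 -0.198 -0.24 0 0 0 0.0" --pt "-0.022 -0.198 -0.24 0 0 0 0.0"

```text
time_s: 6.55
tool_pos: [470.8, -27.2, 227.7]
eef_rot: [180.0, -0.0, -178.4]
wrist_force: [-0.8, -0.3, 0.3]
gripper_width: 83.0
grip_force: 0.0
```

```bash
python3 -c "
from h import *
import pickle
s=env.read_state();print(s['tool_pos'],s['eef_rot'])
c=env.capture('wrist');cv2.imwrite('pics/w2.png',c['img'][:,:,::-1])
for t in('stud_wings','extractor','cover'): print(t,[(x['pixel'],x['confidence'],x['region'].sum()) for x in env.cut_out(c,t)[:1]])
pickle.dump({'s':s,'c':c},open('w2.pkl','wb'))"
```

```text
[470.76598021 -27.19707958 227.65850554] [ 1.79999507e+02 -1.19333405e-02 -1.78418397e+02]
stud_wings [([257.6, 196.1], 0.93, np.int64(1037))]
extractor [([256.4, 206.1], 0.8, np.int64(40064))]
cover [([256.2, 209.0], 0.71, np.int64(37632))]
```

View pics/w2.png

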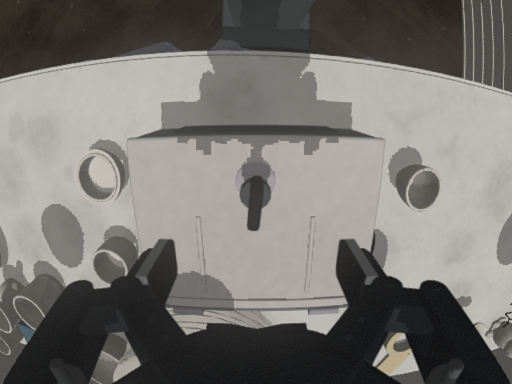

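```bash
cat >> h.py <<'E'
def wray(px,c,s):
    K=c['camera_matrix']; v=(np.array(px,float)-[K[0][2],K[1][2]])/K[0][0]; th=np.linalg.norm(v)
    d=np.r_[v/th*np.sin(th),np.cos(th)]; H=np.array(c['hand_eye']); Rt=R.from_euler('xyz',s['eef_rot'],degrees=True)
    return Rt.apply(H[:3,3])+s['tool_pos'],Rt.apply(H[:3,:3]@d)
def watz(px,c,s,z):
    o,d=wray(px,c,s); return o+d*(z-o[2])/d[2]
E
python3 - <<'E'
from h import *
import pickle
P=pickle.load(open('w2.pkl','rb')); c,s=P['c'],P['s']
g=c['img'].astype(int).sum(2)
for r in range(172,234,4):
    k=np.where(g[r,235:280]<110)[0]+235
    if len(k): print(r,k.min(),k.max(),np.round(watz((k.mean(),r),c,s,179)[:2],1), g[r,k].mean().round())
for z in(108,110):
  print([np.round(watz(p,c,s,z)[:2],1).tolist() for p in((128,139),(384,139))])
# cover side/near edges by subpixel: bright/dark transitions
G=g.astype(float)
for u in range(140,380,40):
    d=np.diff(G[125:150,u]); print(u,125+np.argmax(d),watz((u,125.5+np.argmax(d)),c,s,109)[:2].round(1))
for u in range(190,330,20):
    d=np.diff(G[285:305,u]); print(u,285+np.argmin(d),watz((u,285.5+np.argmin(d)),c,s,108)[:2].round(1))
E
```

```text
[[430.4, -149.5], [423.7, 90.7]]
[[430.1, -148.6], [423.5, 89.8]]
140 137 [ 429.1 -136.6]
180 142 [434.  -97.6]
220 143 [434.6 -61.1]
260 134 [425.8 -26. ]
300 140 [429.8   9.6]
340 136 [424.3  46.2]
190 296 [602.5 -97.7]
210 297 [602.  -75.1]
230 292 [593.6 -52.9]
250 298 [601.  -31.1]
270 298 [600.5  -9.3]
290 298 [600.5  12.7]
310 297 [599.4  34.9]
```

```bash
python3 - <<'E'
from h import *
import pickle
P=pickle.load(open('w2.pkl','rb')); c,s=P['c'],P['s']
g=c['img'].astype(int).sum(2)
for r in range(176,234,4):
    print(r,(g[r,238:274:2]//3).tolist())
L=[]
for r in range(206,230,2):
    k=np.where(g[r,238:274]<3*70)[0]+238
    if len(k): w=watz((k.mean(),r),c,s,179)[:2]; L.append(w); print(r,k.min(),k.max(),w.round(1))
L=np.array(L); print(np.polyfit(L[:,0],L[:,1],1))
E
```

```text
176 [151, 153, 133, 102, 99, 101, 100, 86, 65, 57, 60, 76, 94, 99, 100, 104, 151, 153]
180 [157, 156, 155, 125, 66, 59, 60, 52, 53, 52, 53, 53, 54, 77, 98, 157, 159, 157]
184 [159, 156, 93, 62, 80, 83, 63, 53, 54, 55, 54, 54, 54, 76, 61, 121, 158, 158]
188 [154, 134, 75, 83, 84, 84, 62, 55, 54, 56, 54, 54, 55, 82, 85, 70, 120, 157]
192 [171, 87, 83, 84, 85, 84, 59, 54, 58, 56, 55, 57, 56, 83, 84, 82, 92, 171]
196 [171, 91, 85, 84, 85, 83, 58, 57, 58, 58, 56, 58, 60, 85, 86, 85, 108, 171]
200 [170, 150, 83, 84, 85, 76, 54, 59, 59, 59, 57, 56, 65, 84, 82, 89, 158, 169]
204 [170, 170, 163, 105, 81, 75, 57, 58, 60, 57, 58, 56, 71, 82, 97, 162, 169, 170]
208 [169, 169, 168, 168, 166, 104, 56, 57, 59, 59, 58, 58, 133, 166, 168, 168, 169, 170]
212 [167, 167, 169, 167, 169, 76, 58, 60, 60, 60, 60, 70, 169, 169, 168, 169, 170, 168]
216 [168, 168, 168, 168, 168, 70, 60, 60, 60, 57, 59, 99, 169, 169, 169, 171, 169, 167]
220 [167, 167, 168, 170, 157, 63, 59, 60, 59, 60, 57, 124, 169, 169, 168, 169, 169, 168]
224 [167, 167, 169, 171, 149, 57, 59, 60, 60, 60, 60, 145, 168, 166, 168, 169, 169, 171]
228 [168, 169, 169, 169, 166, 70, 59, 58, 59, 56, 94, 166, 167, 168, 169, 168, 169, 170]
232 [166, 165, 168, 167, 165, 167, 166, 166, 167, 168, 168, 170, 170, 171, 170, 171, 170, 170]
206 249 261 [466.8 -29. ]
208 249 260 [468.2 -29.3]
210 249 260 [469.7 -29.3]
212 249 259 [471.2 -29.6]
214 249 259 [472.7 -29.6]
216 249 259 [474.1 -29.5]
218 248 259 [475.6 -29.8]
220 248 259 [477.2 -29.8]
222 248 258 [478.7 -30.1]
224 248 258 [480.2 -30.1]
226 248 258 [481.7 -30. ]
228 249 257 [483.3 -30. ]
[-0.06019219 -1.08285885]
```

>>> send_rows --pt "0.005 -0.004 0.03 0 0 0.014 0" --pt "0.005 -0.004 0.06 0 0 0.014 0" --pt "0.005 -0.004 0.09 0 0 0.014 0" --pt "0.005 -0.004 0.12 0 0 0.014 0" --pt "0.005 -0.004 0.141 0 0 0.014 0" --pt "0.005 -0.004 0.141 0 0 0.014 0" --pt "0.005 -0.004 0.141 0 0 0.014 0.5" --pt "0.005 -0.004 0.141 0 0 0.014 0.7" --pt "0.005 -0.004 0.141 0 0 0.014 0.8" --pt "0.005 -0.004 0.141 0 0 0.014 1" --grip_force 50

```text
time_s: 7.58
tool_pos: [468.7, -30.2, 158.0]
eef_rot: [180.0, 0.1, 176.5]
wrist_force: [-0.2, 0.4, 0.2]
gripper_width: 38.8
grip_force: 0.0
```

>>> send_rows --pt "0 0 0 0 0 0 1" --pt "0 0 0 0 0 0 1" --pt "0 0 0 0 0 0 1" --pt "0 0 0 0 0 0 1" --pt "0 0 0 0 0 -0.004 1" --pt "0 0 0 0 0 -0.008 1" --pt "0 0 0 0 0 -0.014 1" --pt "0 0 0 0 0 -0.014 1" --pt "0 0 0 0 0 -0.014 1" --pt "0 0 0 0 0 -0.014 1"

```text
time_s: 8.42
tool_pos: [468.6, -29.2, 157.6]
eef_rot: [179.9, 0.0, -178.4]
wrist_force: [-1.7, 7.3, 3.1]
gripper_width: 7.6
grip_force: 52.4
```

```bash
python3 -c "
from h import *
import pickle
s=env.read_state();print(s['tool_pos'],s['eef_rot'],s['wrist_force'],s['moment'],s['gripper_width'])
c=env.capture('wrist');cv2.imwrite('pics/w3.png',cv2.resize(c['img'][120:280,150:370,::-1],None,fx=3,fy=3))"
```

```text
[468.58729511 -29.15912663 157.58190866] [ 1.79936753e+02  2.85049169e-02 -1.78449646e+02] [-1.68560401  7.28283276  3.12726119] [1.69482237 0.08749785 0.03902709] 7.592748660964203
```

View pics/w3.png

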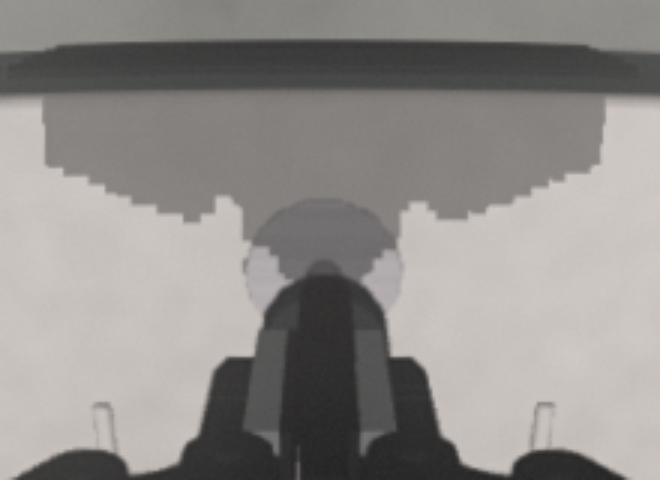

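>>> send_rows --pt "0 0.0014 0 0 0 0 1" --pt "0 0.0014 0.001 0 0 0 1" --pt "0 0.0014 0.002 0 0 0 1" --pt "0 0.0014 0.003 0 0 0 1" --pt "0 0.0014 0.004 0 0 0 1" --pt "0 0.0014 0.005 0 0 0 1" --pt "0 0.0014 0.006 0 0 0 1" --pt "0 0.0014 0.006 0 0 0 1" --pt "0 0.0014 0.006 0 0 0 1" --pt "0 0.0014 0.006 0 0 0 1"

```text
time_s: 9.3
tool_pos: [468.5, -29.0, 154.5]
eef_rot: [180.0, 0.0, -178.5]
wrist_force: [-0.4, 6.6, 4.4]
gripper_width: 8.1
grip_force: 52.5
```

>>> send_rows --pt "0 0.002 0.001 0 0 0 1" --pt "0 0.002 0.002 0 0 0 1" --pt "0 0.002 0.003 0 0 0 1" --pt "0 0.002 0.004 0 0 0 1" --pt "0 0.002 0.005 0 0 0 1" --pt "0 0.002 0.006 0 0 0 1" --pt "0 0.002 0.006 0 0 0 1" --pt "0 0.002 0.006 0 0 0 1" --pt "0 0.002 0.006 0 0 0 1" --pt "0 0.002 0.006 0 0 0 1"

```text
time_s: 10.13
tool_pos: [468.4, -28.6, 151.4]
eef_rot: [-180.0, 0.0, -178.5]
wrist_force: [0.3, 0.3, 4.0]
gripper_width: 7.7
grip_force: 52.6
```

```bash
cat > p.py <<'E'
from h import *
import sys
s=env.read_state();print(s['time_s'],np.round(s['tool_pos'],2),np.round(s['wrist_force'],2),np.round(s['moment'],3),s['gripper_width'])
E
python3 p.py
```

```text
10.1333 [468.37 -28.57 151.35] [0.29 0.33 3.95] [-0.002 -0.232  0.044] 7.657283722128531
```

>>> send_rows --pt "0 0 0.001 0 0 0 1" --pt "0 0 0.002 0 0 0 1" --pt "0 0 0.003 0 0 0 1" --pt "0 0 0.004 0 0 0 1" --pt "0 0 0.005 0 0 0 1" --pt "0 0 0.006 0 0 0 1" --pt "0 0 0.006 0 0 0 1" --pt "0 0 0.006 0 0 0 1" --pt "0 0 0.006 0 0 0 1" --pt "0 0 0.006 0 0 0 1"

```text
time_s: 10.97
tool_pos: [468.3, -28.5, 148.3]
eef_rot: [-180.0, 0.0, -178.5]
wrist_force: [0.6, -0.5, 3.6]
gripper_width: 7.8
grip_force: 52.6
```

>>> send_rows --pt "0 0 0.001 0 0 0 1" --pt "0 0 0.002 0 0 0 1" --pt "0 0 0.003 0 0 0 1" --pt "0 0 0.003 0 0 0 1" --pt "0 0 0.003 0 0 0 1" --pt "0 0 0.003 0 0 0 1" --pt "0 0 0.003 0 0 0 1" --pt "0 0 0.003 0 0 0 1" --pt "0 0 0.003 0 0 0 1" --pt "0 0 0.003 0 0 0 1"

```text
time_s: 11.8
tool_pos: [468.3, -28.5, 146.8]
eef_rot: [-180.0, -0.0, -178.5]
wrist_force: [0.3, -1.3, 4.5]
gripper_width: 8.2
grip_force: 52.7
```

>>> send_rows --pt "0 0 0.0007 0 0 0 1" --pt "0 0 0.0015 0 0 0 1" --pt "0 0 0.0015 0 0 0 1" --pt "0 0 0.0015 0 0 0 1" --pt "0 0 0.0015 0 0 0 1" --pt "0 0 0.0015 0 0 0 1" --pt "0 0 0.0015 0 0 0 1" --pt "0 0 0.0015 0 0 0 1" --pt "0 0 0.0015 0 0 0 1" --pt "0 0 0.0015 0 0 0 1"

```text
time_s: 12.63
tool_pos: [468.3, -28.5, 146.1]
eef_rot: [-180.0, 0.0, -178.5]
wrist_force: [0.1, -0.5, 5.0]
gripper_width: 7.9
grip_force: 52.7
```

```bash
cat >> p.py <<'E'
if len(sys.argv)>1:
    c=env.capture('scene'); cv2.imwrite('pics/'+sys.argv[1]+'.png',cv2.resize(c['img'][150:330,170:350,::-1],None,fx=3,fy=3))
E
python3 p.py s2
```

```text
12.6333 [468.3  -28.51 146.08] [ 0.07 -0.52  4.98] [-0.326 -0.089 -0.001] 7.946413777154829
```

View pics/s2.png

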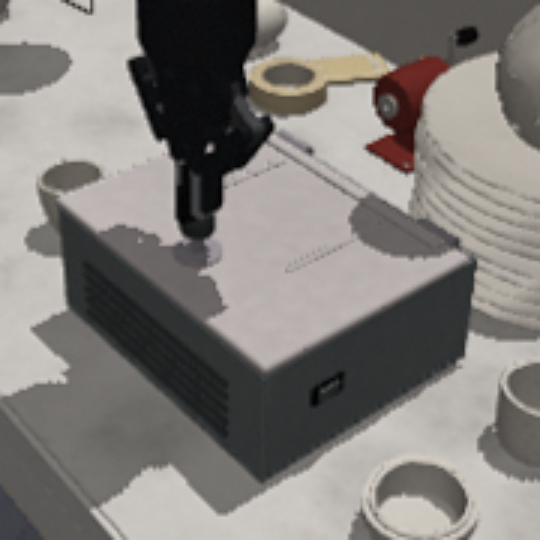

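The cover looks nearly shut and the skirt is well down towards it; no sharp force yet, so I continue in small steps.

>>> send_rows --pt "0 0 0.0007 0 0 0 1" --pt "0 0 0.0015 0 0 0 1" --pt "0 0 0.0015 0 0 0 1" --pt "0 0 0.0015 0 0 0 1" --pt "0 0 0.0015 0 0 0 1" --pt "0 0 0.0015 0 0 0 1" --pt "0 0 0.0015 0 0 0 1" --pt "0 0 0.0015 0 0 0 1" --pt "0 0 0.0015 0 0 0 1" --pt "0 0 0.0015 0 0 0 1"

```text
time_s: 13.52
tool_pos: [468.3, -28.5, 145.3]
eef_rot: [-180.0, -0.0, -178.5]
wrist_force: [0.5, -1.6, 4.8]
gripper_width: 8.0
grip_force: 52.7
```

>>> send_rows --pt "0 0 0.0007 0 0 0 1" --pt "0 0 0.0015 0 0 0 1" --pt "0 0 0.0015 0 0 0 1" --pt "0 0 0.0015 0 0 0 1" --pt "0 0 0.0015 0 0 0 1" --pt "0 0 0.0015 0 0 0 1" --pt "0 0 0.0015 0 0 0 1" --pt "0 0 0.0015 0 0 0 1" --pt "0 0 0.0015 0 0 0 1" --pt "0 0 0.0015 0 0 0 1"

```text
time_s: 14.35
tool_pos: [468.3, -28.5, 144.6]
eef_rot: [-180.0, 0.0, -178.5]
wrist_force: [-1.2, -1.5, 5.0]
gripper_width: 7.7
grip_force: 52.7
```

>>> send_rows --pt "0 0 0.0007 0 0 0 1" --pt "0 0 0.0015 0 0 0 1" --pt "0 0 0.0015 0 0 0 1" --pt "0 0 0.0015 0 0 0 1" --pt "0 0 0.0015 0 0 0 1" --pt "0 0 0.0015 0 0 0 1" --pt "0 0 0.0015 0 0 0 1" --pt "0 0 0.0015 0 0 0 1" --pt "0 0 0.0015 0 0 0 1" --pt "0 0 0.0015 0 0 0 1"

```text
time_s: 15.18
tool_pos: [468.3, -28.5, 143.8]
eef_rot: [-180.0, -0.0, -178.5]
wrist_force: [0.4, -0.7, 4.7]
gripper_width: 8.5
grip_force: 52.7
```

>>> send_rows --pt "0 0 0.0007 0 0 0 1" --pt "0 0 0.0015 0 0 0 1" --pt "0 0 0.0015 0 0 0 1" --pt "0 0 0.0015 0 0 0 1" --pt "0 0 0.0015 0 0 0 1" --pt "0 0 0.0015 0 0 0 1" --pt "0 0 0.0015 0 0 0 1" --pt "0 0 0.0015 0 0 0 1" --pt "0 0 0.0015 0 0 0 1" --pt "0 0 0.0015 0 0 0 1"

```text
time_s: 16.02
tool_pos: [468.2, -28.5, 143.1]
eef_rot: [-180.0, -0.0, -178.5]
wrist_force: [0.4, -0.7, 5.5]
gripper_width: 8.1
grip_force: 52.8
```

>>> send_rows --pt "0 0 0.0007 0 0 0 1" --pt "0 0 0.0015 0 0 0 1" --pt "0 0 0.0015 0 0 0 1" --pt "0 0 0.0015 0 0 0 1" --pt "0 0 0.0015 0 0 0 1" --pt "0 0 0.0015 0 0 0 1" --pt "0 0 0.0015 0 0 0 1" --pt "0 0 0.0015 0 0 0 1" --pt "0 0 0.0015 0 0 0 1" --pt "0 0 0.0015 0 0 0 1"

```text
time_s: 16.85
tool_pos: [468.3, -28.5, 142.3]
eef_rot: [-180.0, -0.0, -178.5]
wrist_force: [-0.3, -0.5, 5.4]
gripper_width: 8.1
grip_force: 52.8
```

>>> send_rows --pt "0 0 0.0007 0 0 0 1" --pt "0 0 0.0015 0 0 0 1" --pt "0 0 0.0015 0 0 0 1" --pt "0 0 0.0015 0 0 0 1" --pt "0 0 0.0015 0 0 0 1" --pt "0 0 0.0015 0 0 0 1" --pt "0 0 0.0015 0 0 0 1" --pt "0 0 0.0015 0 0 0 1" --pt "0 0 0.0015 0 0 0 1" --pt "0 0 0.0015 0 0 0 1"

```text
time_s: 17.68
tool_pos: [468.2, -28.5, 141.6]
eef_rot: [-180.0, -0.0, -178.5]
wrist_force: [-0.4, -0.6, 5.3]
gripper_width: 8.0
grip_force: 52.8
```

>>> send_rows --pt "0 0 0.0007 0 0 0 1" --pt "0 0 0.0015 0 0 0 1" --pt "0 0 0.0015 0 0 0 1" --pt "0 0 0.0015 0 0 0 1" --pt "0 0 0.0015 0 0 0 1" --pt "0 0 0.0015 0 0 0 1" --pt "0 0 0.0015 0 0 0 1" --pt "0 0 0.0015 0 0 0 1" --pt "0 0 0.0015 0 0 0 1" --pt "0 0 0.0015 0 0 0 1"

```text
time_s: 18.52
tool_pos: [468.3, -28.5, 140.9]
eef_rot: [-180.0, -0.0, -178.5]
wrist_force: [-0.6, -0.9, 7.7]
gripper_width: 7.9
grip_force: 53.2
```

>>> send_rows --pt "0 0 0.0003 0 0 0 1" --pt "0 0 0.0006 0 0 0 1" --pt "0 0 0.0006 0 0 0 1" --pt "0 0 0.0006 0 0 0 1" --pt "0 0 0.0006 0 0 0 1" --pt "0 0 0.0006 0 0 0 1" --pt "0 0 0.0006 0 0 0 1" --pt "0 0 0.0006 0 0 0 1" --pt "0 0 0.0006 0 0 0 1" --pt "0 0 0.0006 0 0 0 1"

```text
time_s: 19.35
tool_pos: [468.3, -28.5, 140.7]
eef_rot: [180.0, 0.0, -178.5]
wrist_force: [-2.1, -0.5, 10.3]
gripper_width: 8.0
grip_force: 53.4
```

```bash
python3 p.py s3; python3 - <<'E'
import cv2,numpy as np
a=cv2.imread('pics/s3.png')
cv2.imwrite('pics/s3c.png',cv2.resize(a[150:300,20:300],None,fx=2.5,fy=2.5))
E
```

```text
19.35 [468.33 -28.5  140.74] [-2.09 -0.49 10.32] [-0.264  0.31   0.021] 7.990174663343579
```

View pics/s3c.png

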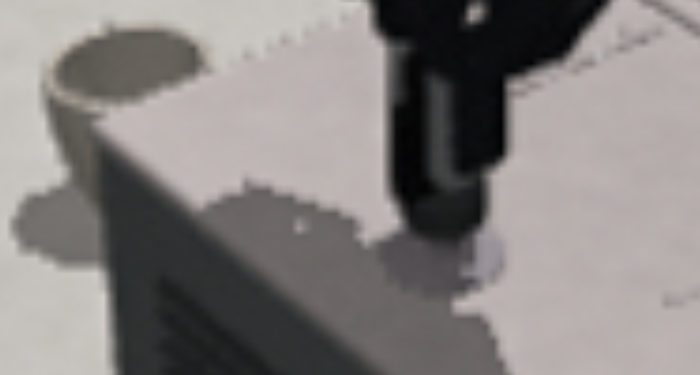

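>>> send_rows --pt "0 0 -0.0008 0 0 0 1" --pt "0 0 -0.0008 0 0 0.015 1" --pt "0 0 -0.0008 0 0 0.03 1" --pt "0 0 -0.0008 0 0 0.045 1" --pt "0 0 -0.0008 0 0 0.06 1" --pt "0 0 -0.0008 0 0 0.075 1" --pt "0 0 -0.0008 0 0 0.09 1" --pt "0 0 -0.0008 0 0 0.105 1" --pt "0 0 -0.0008 0 0 0.12 1" --pt "0 0 -0.0008 0 0 0.125 1"

```text
time_s: 20.23
tool_pos: [467.8, -29.2, 140.8]
eef_rot: [-179.9, -0.0, 136.1]
wrist_force: [-4.4, -5.5, 8.4]
gripper_width: 8.1
grip_force: 53.2
```

```bash
python3 p.py
```

```text
20.2333 [467.79 -29.17 140.83] [-4.44 -5.47  8.38] [-1.721  0.864  0.004] 8.061486748092575
```

>>> send_rows --pt "0 0 -0.0003 0 0 0.015 1" --pt "0 0 -0.0003 0 0 0.03 1" --pt "0 0 -0.0003 0 0 0.045 1" --pt "0 0 -0.0003 0 0 0.06 1" --pt "0 0 -0.0003 0 0 0.075 1" --pt "0 0 -0.0003 0 0 0.09 1" --pt "0 0 -0.0003 0 0 0.105 1" --pt "0 0 -0.0003 0 0 0.12 1" --pt "0 0 -0.0003 0 0 0.126 1" --pt "0 0 -0.0003 0 0 0.126 1"

```text
time_s: 21.07
tool_pos: [467.0, -29.2, 140.7]
eef_rot: [-179.8, 0.0, 90.9]
wrist_force: [-6.6, -6.5, 9.6]
gripper_width: 8.1
grip_force: 53.4
```

```bash
python3 p.py
```

```text
21.0667 [467.04 -29.22 140.68] [-6.6  -6.47  9.63] [-1.693e+00  1.995e+00 -1.000e-03] 8.108920467818256
```

>>> send_rows --pt "0 0 -0.001 0 0 0 1" --pt "0 0 -0.002 0 0 0 1" --pt "0 0 -0.003 0 0 0 1" --pt "0 0 -0.003 0 0 0 1" --pt "0 0 -0.003 0 0 0 0.8" --pt "0 0 -0.003 0 0 0 0.6" --pt "0 0 -0.003 0 0 0 0.4" --pt "0 0 -0.003 0 0 0 0.2" --pt "0 0 -0.003 0 0 0 0.2" --pt "0 0 -0.003 0 0 0 0.2"

```text
time_s: 21.9
tool_pos: [468.3, -28.4, 142.5]
eef_rot: [-180.0, 0.0, 91.1]
wrist_force: [0.5, -0.4, -0.9]
gripper_width: 68.1
grip_force: 0.0
```

>>> send_rows --pt "0 0 0 0 0 0 0.0" --pt "0 0 -0.02 0 0 0 0" --pt "0 0 -0.06 0 0 0 0" --pt "0 0 -0.12 0 0 0 0" --pt "0 0 -0.18 0 0 0 0" --pt "0 0 -0.22 0 0 0 0" --pt "0 0 -0.22 0 0 0 1" --pt "0 0 -0.22 0 0 0 1" --pt "0 0 -0.22 0 0 0 1" --pt "0 0 -0.22 0 0 0 1"

```text
time_s: 22.73
tool_pos: [467.8, -28.5, 252.0]
eef_rot: [-179.9, 0.0, 91.1]
wrist_force: [-0.5, -0.7, -0.6]
gripper_width: 39.0
grip_force: 0.0
```

```bash
python3 p.py s4; python3 - <<'E'
from h import *
c=env.capture('wrist')
a=cv2.resize(c['img'][90:300,120:390,::-1],None,fx=2,fy=2); b=cv2.imread('pics/s4.png')[100:420,40:300]
b=cv2.resize(b,(260,420)); cv2.imwrite('pics/f.png',np.hstack([a,b]))
print(row([456,69,150],91.5))
E
```

```text
22.7333 [467.85 -28.5  251.98] [-0.51 -0.69 -0.59] [-0.037  0.026 -0.019] 39.040460433575745
[0.1957, -0.0198, 0.2038, -0.0002, 0.0001, -0.001]
```

View pics/f.png

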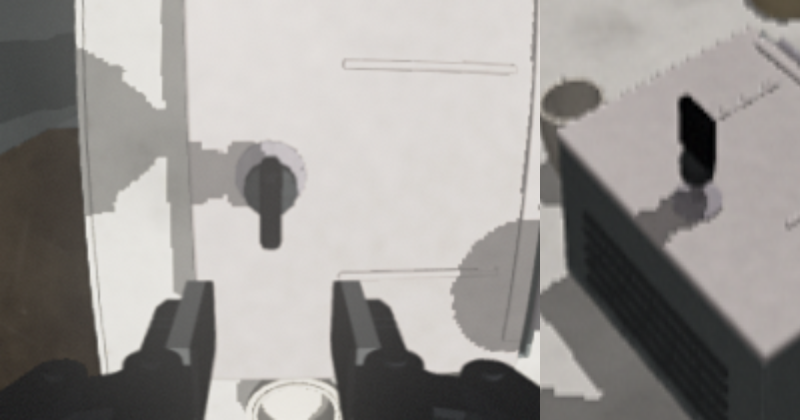

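```bash
python3 - <<'E'
from h import *
import pickle
x=pickle.load(open('x.pkl','rb'))
for n in('scene','top'):
    c=env.capture(n); r=env.cut_out(c,'stud_wings')[0]; print(n,r['pixel'],r['confidence'])
    for d in(0,10,15,20): print(d,proj(box((-60,0,164-d),x),c).round(1))
E
```

```text
scene [257.2, 231.9] 0.7
0 [236.6 212.7]
10 [236.7 216.8]
15 [236.7 218.8]
20 [236.7 220.8]Traceback (most recent call last):
  File "<stdin>", line 5, in <module>
IndexError: list index out of range
```

>>> send_rows --pt "0.08 -0.01 0 0 0 0 1" --pt "0.16 -0.02 0 0 0 0 1" --pt "0.196 -0.02 0.03 0 0 0 1" --pt "0.196 -0.02 0.08 0 0 0 1" --pt "0.196 -0.02 0.13 0 0 0 1" --pt "0.196 -0.02 0.18 0 0 0 1" --pt "0.196 -0.02 0.22 0 0 0 1" --pt "0.196 -0.02 0.25 0 0 0 1" --pt "0.196 -0.02 0.27 0 0 0 1" --pt "0.196 -0.02 0.276 0 0 0 1"

```text
time_s: 23.87
tool_pos: [455.8, 69.0, 113.2]
eef_rot: [-179.9, 0.1, 91.1]
wrist_force: [0.1, -0.8, -0.1]
gripper_width: 0.2
grip_force: 0.0
```

>>> send_rows --pt "0 0 0.002 0 0 0 1" --pt "0 0 0.004 0 0 0 1" --pt "0 0 0.006 0 0 0 1" --pt "0 0 0.008 0 0 0 1" --pt "0 0 0.009 0 0 0 1" --pt "0 0 0.0098 0 0 0 1" --pt "0 0 0.0102 0 0 0 1" --pt "0 0 0.0106 0 0 0 1" --pt "0 0 0.0106 0 0 0 1" --pt "0 0 0.0106 0 0 0 1"

```text
time_s: 24.7
tool_pos: [456.4, 69.3, 109.3]
eef_rot: [180.0, 0.0, 91.1]
wrist_force: [0.6, 0.0, -0.2]
gripper_width: -0.0
grip_force: 0.0
```

```bash
python3 p.py
```

```text
24.7 [456.38  69.28 109.28] [ 0.57  0.02 -0.24] [-0.009 -0.01  -0.044] -0.01638630853176903
```

>>> send_rows --pt "0 0 0.0005 0 0 0 1" --pt "0 0 0.001 0 0 0 1" --pt "0 0 0.0015 0 0 0 1" --pt "0 0 0.002 0 0 0 1" --pt "0 0 0.0024 0 0 0 1" --pt "0 0 0.0028 0 0 0 1" --pt "0 0 0.0028 0 0 0 1" --pt "0 0 0.0028 0 0 0 1" --pt "0 0 0.0028 0 0 0 1" --pt "0 0 0.0028 0 0 0 1"

```text
time_s: 25.53
tool_pos: [456.4, 69.3, 108.0]
eef_rot: [-180.0, -0.0, 91.1]
wrist_force: [-0.4, -0.8, 5.0]
gripper_width: 0.1
grip_force: 2.7
```

>>> send_rows --pt "0 0 -0.02 0 0 0 1" --pt "0 0 -0.08 0 0 0 1" --pt "0 0 -0.16 0 0 0 1" --pt "0 0 -0.24 0 0 0 1" --pt "0 0 -0.28 0 0 0 1" --pt "0 0 -0.28 0 0 0 1" --pt "0 0 -0.28 0 0 0 1" --pt "0 0 -0.28 0 0 0 1" --pt "0 0 -0.28 0 0 0 1" --pt "0 0 -0.28 0 0 0 1"

```text
time_s: 26.37
tool_pos: [455.9, 69.1, 247.1]
eef_rot: [-179.9, 0.1, 91.1]
wrist_force: [-0.1, 0.2, -0.8]
gripper_width: -0.3
grip_force: 0.0
```

```bash
python3 -c "
from h import *
s=env.read_state();print(s['tool_pos'],s['wrist_force']);print(env.close_job())"
```

```text
[455.92083956  69.11077284 247.05798636] [-0.13327446  0.18619453 -0.84694834]
the job is handed in; nothing more can be done
None
```

I handed the job in at about 26 s, with the cover shut and the stud pushed to its felt bottom (about 5 N over the spring), turned a quarter turn clockwise and sprung back about 10 mm in; the arm is clear and never went near the pottery, but the hand-in returned no verdict, so the pass is unconfirmed.

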